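Wireless switches in order before cooking

TASK

Get the kitchen ready for frying with the three wireless switches on the worktop: first press the cap of the large round one (hood fan), then the square one (worktop light), then the long one (radio), each lightly and until its cap is down, where it stays. Only press them: do not pick up, tip or shove the switches, and leave everything else on the worktop where it stands.

Things in the scene. Friction and masses are not known exactly. Their poses are not given: they have to be found in the camera images.
- switch_round: Wireless switch, the largest, a round puck 86 mm in diameter with a round push cap 58 mm in diameter in the middle of its top; white housing 28 mm high, grey cap standing 20 mm above it (12 mm when down). Loose on the worktop, 0.3 to 0.5 kg, on a thin rubber foot. Origin: centre of its underside; z up.
- switch_round_top (a point): Centre of the flat top of this cap: 48 mm above the worktop when up, 40 mm when down and let go. A finger that presses it sinks about 2 mm before the latch (see the joint) moves; after 10 mm the latch is fully down; beyond that a spring adds 1.5 N per mm up to a hard stop at 16 mm. Over 30 N is too hard.
- switch_round_cap (a joint): How far this cap's latch is pushed down, m: 0 to 0.001 at the start (up), 0.008 fully down. The latch gives way at about 3 N, has no return spring and stays where it is left. It counts as pressed from 0.005. The spring between cap and latch is not included in this value.
- switch_square: Wireless switch, a square box 64 x 64 mm with a square push cap 40 x 40 mm in the middle of its top; white housing 28 mm high, grey cap standing 20 mm above it (12 mm when down). Loose on the worktop, 0.3 to 0.5 kg, on a thin rubber foot. Origin: centre of its underside; z up.
- switch_square_top (a point): Centre of the flat top of this cap: 48 mm above the worktop when up, 40 mm when down and let go. A finger that presses it sinks about 2 mm before the latch (see the joint) moves; after 10 mm the latch is fully down; beyond that a spring adds 1.5 N per mm up to a hard stop at 16 mm. Over 30 N is too hard.
- switch_square_cap (a joint): How far this cap's latch is pushed down, m: 0 to 0.001 at the start (up), 0.008 fully down. The latch gives way at about 3 N, has no return spring and stays where it is left. It counts as pressed from 0.005. The spring between cap and latch is not included in this value.
- switch_long: Wireless switch, a long narrow box 104 mm (its x) x 46 mm (its y) with a long push cap 76 x 26 mm in the middle of its top; white housing 28 mm high, grey cap standing 20 mm above it (12 mm when down). Loose on the worktop, 0.3 to 0.5 kg, on a thin rubber foot. Origin: centre of its underside; z up.
- switch_long_top (a point): Centre of the flat top of this cap: 48 mm above the worktop when up, 40 mm when down and let go. A finger that presses it sinks about 2 mm before the latch (see the joint) moves; after 10 mm the latch is fully down; beyond that a spring adds 1.5 N per mm up to a hard stop at 16 mm. Over 30 N is too hard.
- switch_long_cap (a joint): How far this cap's latch is pushed down, m: 0 to 0.001 at the start (up), 0.008 fully down. The latch gives way at about 3 N, has no return spring and stays where it is left. It counts as pressed from 0.005. The spring between cap and latch is not included in this value.
- ramekin: Small glazed ramekin, 67 mm across, 40 mm high; loose, to be left alone. Origin: centre of its underside.
- garlic_1: Head of garlic, 60 mm across, 59 mm high; loose, to be left alone. Origin: centre of its underside.
- spice_jar_6: Spice jar, 41 mm across, 105 mm high, dark cap; loose, to be left alone. Origin: centre of its underside.
- lemon_1: Lemon, 78 x 55 x 56 mm; loose, to be left alone. Origin: centre of its underside.
- mug_1: Mug with a handle, 92 x 127 x 95 mm high; loose, to be left alone. Origin: centre of its underside.
- dough_scraper: Dough scraper lying flat, 81 x 124 x 16 mm; loose, to be left alone. Origin: centre of its underside.
There are look-alikes about, which are no part of the job. What is shaped like the switch_long but pink or purple is not meant.

How it is judged:
By the outcome, as a careful person would: the job done as asked, in the order asked, and still so for the second after the job is handed in, with the robot touching nothing.
It also fails if it takes over 48 s, if anything falls off the work surface, if the arm or the gripper's body presses on something with over 40 N, if the wrist force passes 120 N, or if a joint passes its speed limit or range.

ROBOT

A 6-joint arm with a two-finger parallel gripper is mounted at the origin on a cart in front of the work surface, level with it; the furniture and walls round the work are solid. World frame = base frame: x ahead of the robot, y to its left, z up, the work surface at z = 0. Lengths are in m, angles in degrees, forces in N, time in s.
With the tool pointing down it reaches from about 0.35 to 0.875 m from the base axis. Payload 4.2 kg.
Tool frame: the origin (TCP) lies at the very end of the fingers, on their centre line; the grasp point (between the pads) lies 19 mm behind it; z points along the fingers, y is the line along which they close (so a half turn about z gives the same grasp; the last joint's range is limited). The gripper opens to 87 mm and grips with 3 to 60 N. Pads are 19 mm wide; open, the fingers measure 117 mm over their backs; the gripper's body (75 mm by 190 mm) begins 51 mm behind the grasp point.
Start: joints at [89.588, 22.042, 0.453, 0, -68.411, -14.817], TCP at [0.164, 0.603, 0.223] pointing down, gripper open.
Joint ranges: [-179.83, 179.83], [-69.29, 118.12], [-61.27, 80.66], [-181.25, 117.63], [-171.15, -9.14], [-177.46, 177.46]. Speed limits (degrees/s): [159.86, 159.86, 180, 180, 180, 180].

INTERFACE

Orientations are given as a 3x3 rotation matrix whose columns are the frame's x, y, z axes.
In Python, from station import sense, cams, r gives the robot as it stands. The module is installed in compiled form; this text tells all that it offers.
- The arm moves only by the tool step_arm, never from a script. Its argument "targets" is text: rows parted by semicolons, each of 4 numbers parted by spaces: the shift along the tool's x, y, z in cm, then the turn about the tool's z in degrees. In form: x y z turn; .... A call has 1 to 12 rows; each row shifts and turns the commanded pose from where the row before left it, along the tool's axes as they then stand; what a row does not reach is not made up. A row lasts 1/12 s, in which the tool goes at most 41.7 mm and 7.16 degrees, less where a joint would pass 70% of its speed; a pose out of reach is approached as far as the arm can. A call with a gripper value outside its range is refused whole. "claw" is the finger opening in cm, from 0 to 8.7, set as the call begins (left out, the last holds). The fingers move at their own pace and stop on an object; the grip force is fixed at half the most. Time passes only in rows, so rows that do not move let the fingers close. It gives the time, the measured TCP pose, the force, the opening and the grip force at its end, in the units of the state.
- sense(): the state, without advancing time (a new reading comes with each control period).
- cams.capture(name): name is "side" or "top"; returns a dict with "frame" (384x512x3 uint8, blue, green, red), "vertical_fov" (degrees; the focal length in pixels is half the picture's height over the tangent of half this angle, whatever the lens; pixels are square), "cx", "cy" (the principal point, pixels), "eye" and "rotation" of the camera in the world. Camera axes: x right, y down, z forward; pixel columns grow to the right and rows downward; lengths in m; the calibration is good to about 2 mm. A picture is of the moment at which its call begins. There is no depth.
- r.finish_job(): hands the job in; it is judged then, once.
The state is a dict: "time_s": time; "joints": joint angles; "joint_velocities": joint speeds; "effort": joint torques, N m; "tcp_pos": TCP position; "ee_rot": TCP orientation; "wrist_force": force on the tool from outside, world axes, zero at the start; "moment": the same for the moment, N m; "gripper_width": opening from 0.0 (shut) to 1.0 (fully open); "gripper_force": force on a finger pad.
Only numpy, scipy, OpenCV 4.12 (cv2) and the standard library are available. Lean on these libraries where they do the work, as an engineer would, in place of code of your own. Each camera call takes 0.05 s, during which the arm holds its last target. There are 200 camera calls.

## Working session

There is one attempt and no reset: what is moved stays moved. The work goes in short steps, Python scripts to look and compute and a tool call to move; the robot and the scene stay as the last step left them, time stands still between calls to the robot, and variables do not carry over. Pictures are saved under pics/ and viewed, at most 10 in all, crops included, and the job is handed in when it is done.

Besides the shell and the picture viewer there is one more tool, called after "Call:" as name(argument=value, ...) on one line, values as JSON. step_arm: Moves the arm, as the interface text tells. Its arguments: {"type":"object","properties":{"targets":{"type":"string"},"claw":{"type":"number"}},"required":["targets"]}

```bash
mkdir -p pics
python3 - <<'E'
from station import sense,cams,r
import cv2,pickle
s=sense();print(s['time_s'],s['tcp_pos'],s['ee_rot'],s['wrist_force'])
for n in('top','side'):
    c=cams.capture(n);cv2.imwrite(f'pics/{n}0.png',c['frame']);pickle.dump(c,open(f'{n}.pkl','wb'))
    print(n,c['vertical_fov'],c['cx'],c['cy'],c['eye'],c['rotation'])
E
```

```text
0.0 [0.16400375 0.60248284 0.22145854] [[ 9.64838381e-01 -2.62843425e-01 -4.81482027e-04]
 [-2.62843852e-01 -9.64836113e-01 -2.09405441e-03]
 [ 8.58571857e-05  2.14697866e-03 -9.99997692e-01]] [-0.07412644  0.28214827 -0.31802251]
top 47.25210500443734 251.37089923426518 196.05474839975065 [0.35060159 0.07614355 1.31614257] [[ 0.01464353 -0.98920609  0.14579739]
 [-0.99984134 -0.01300729  0.0121697 ]
 [-0.01014192 -0.14595246 -0.98923962]]
side 43.93589047829435 251.4993738457067 185.7816448526069 [-0.30981508  1.29752031  0.73942265] [[-0.81461766 -0.24897375  0.52384171]
 [-0.57967394  0.31928937 -0.74968821]
 [ 0.0193956  -0.91436665 -0.40442236]]
```

View pics/top0.png

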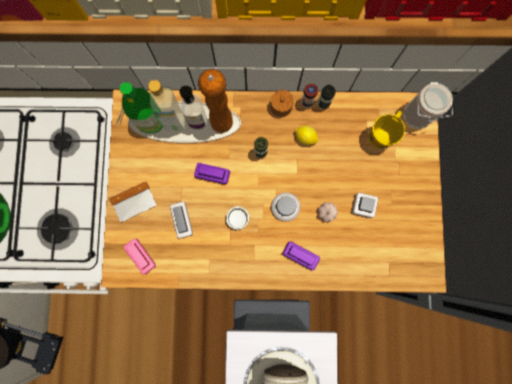

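View pics/side0.png

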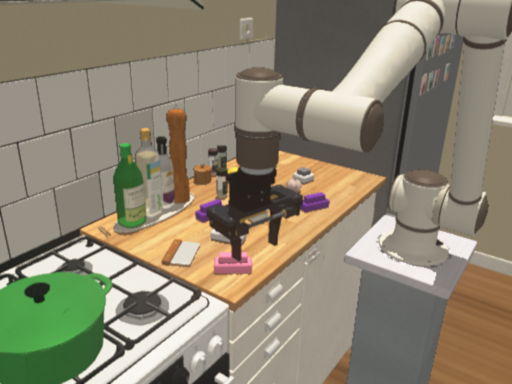

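The top view shows the round switch at (286,207), the square one at (365,205) and the white/grey long one at (181,220). The ramekin is at (237,218), the garlic at (328,212), and the pink and purple decoys lie apart. The side view shows the arm over the front left, clear of the switches.

```bash
cat > h.py <<'E'
import numpy as np,cv2,pickle
def ray(c,u,v,z):
    f=192/np.tan(np.radians(c['vertical_fov']/2))
    d=np.array(c['rotation'])@[(u-c['cx'])/f,(v-c['cy'])/f,1]
    e=np.array(c['eye']);return e+d*(z-e[2])/d[2]
def proj(c,p):
    f=192/np.tan(np.radians(c['vertical_fov']/2))
    q=np.array(c['rotation']).T@(np.array(p)-c['eye']);return q[:2]/q[2]*f+[c['cx'],c['cy']]
E
python3 - <<'E'
from h import *
c=pickle.load(open('top.pkl','rb'));im=c['frame']
hsv=cv2.cvtColor(im,cv2.COLOR_BGR2HSV)
tiles=[]
for n,(u,v) in dict(round=(286,207),square=(365,205),long=(181,220)).items():
    R=26;b=im[v-R:v+R,u-R:u+R];h=hsv[v-R:v+R,u-R:u+R]
    hous=((h[...,1]<70)&(h[...,2]>80)).astype(np.uint8)
    g=b.min(2); cap=((h[...,1]<60)&(h[...,2]>90)&(h[...,2]<200)).astype(np.uint8)
    for nm,m in(('all',hous),('cap',cv2.morphologyEx(cap,cv2.MORPH_OPEN,np.ones((3,3),np.uint8)))):
        k=max(cv2.findContours(m,0,cv2.CHAIN_APPROX_NONE)[0],key=cv2.contourArea)
        (x,y),wh,a=cv2.minAreaRect(k);x+=u-R;y+=v-R
        p=ray(c,x,y,.048 if nm=='cap' else .028)
        bx=[ray(c,q[0]+u-R,q[1]+v-R,p[2])[:2] for q in cv2.boxPoints(((x-u+R,y-v+R),np.array(wh)+1,a))]
        print(n,nm,round(x,1),round(y,1),wh,round(a),p.round(4),[round(float(np.linalg.norm(bx[i]-bx[i+1])),3) for i in(0,1)], np.degrees(np.arctan2(*(bx[0]-bx[1])[::-1])).round(), p@p)
    print(h[R,R],[int(t) for t in h[R,:,2][::3]])
    tiles.append(cv2.resize(b,(260,260),interpolation=0))
cv2.imwrite('pics/t1.png',np.hstack(tiles))
E
```

```text
round all 285.3 206.8 (26.870054244995117, 27.577163696289062) 45 [ 0.5098 -0.0085  0.028 ] [0.085, 0.082] 136.0 0.2607924792449028
round cap 283.8 206.9 (20.80000114440918, 24.60000228881836) 53 [ 0.5069 -0.003   0.048 ] [0.075, 0.064] 128.0 0.2592308514663537
[170   4 177] [227, 227, 232, 212, 158, 128, 157, 174, 175, 179, 182, 186, 198, 206, 228, 228, 229, 229]
square all 364.8 204.9 (22.140243530273438, 21.651342391967773) 12 [ 0.5185 -0.2431  0.028 ] [0.068, 0.068] 167.0 0.3287377423955169
square cap 366.8 204.6 (13.139781951904297, 14.512594223022461) 11 [ 0.517  -0.2438  0.048 ] [0.046, 0.041] 168.0 0.3289997047077241
[ 19  11 181] [225, 229, 231, 229, 206, 127, 232, 98, 181, 180, 179, 178, 236, 224, 225, 226, 216, 219]
long all 180.8 219.6 (34.440059661865234, 15.279743194580078) 76 [0.4677 0.2991 0.028 ] [0.048, 0.105] 105.0 0.30897951932262274
long cap 179.1 219.6 (26.92145538330078, 12.126781463623047) 76 [0.4657 0.3004 0.048 ] [0.038, 0.082] 105.0 0.30940472419933135
[ 23   7 148] [214, 217, 215, 216, 219, 221, 181, 136, 146, 155, 152, 210, 223, 226, 227, 227, 225, 224]
```

View pics/t1.png

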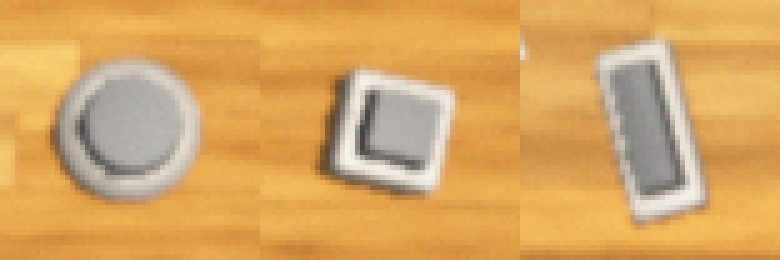

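The crops show the grey caps, leaning toward +x in the image as expected. Their tops are centred at about (286.3,205.1), (367.3,203.3) and (179.9,218.5). Cap and housing estimates agree to about 2 mm, and the measured sizes match the given ones:
- round (.511,-.0095)
- square (.5195,-.244)
- long (.468,.2985)

I'll move above the round one with the gripper closed.

Call:
step_arm(targets="1 1 0 0;2 2 0 0;2.7 2.7 0 0;2.7 2.7 0 0;2.7 2.7 0 0;2.7 2.7 0 0;2.7 2.7 0 0;2.7 2.7 0 0;2.7 2.7 0 0;2.7 2.7 0 0;2.7 2.7 0 0;2.7 2.7 0 0", claw=0)

```text
time_s: 1.1
tcp_pos: [0.375, 0.2328, 0.2225]
ee_rot: [[0.965, -0.262, -0.0], [-0.262, -0.965, 0.0], [-0.0, 0.0, -1.0]]
wrist_force: [1.1, 1.0, -1.3]
gripper_width: 0.174
gripper_force: 0.0
```

Call:
step_arm(targets="2.7 2.7 0 0;2.7 2.7 0 0;2.7 2.7 0 0;2.7 2.7 0 0;2.7 2.7 1 0;2.7 2.7 1 0;2 2 2 0;1 1 2 0;0.4 0.7 2 0;0 0 2 0;0 0 1 0;0 0 0 0")

```text
time_s: 2.1
tcp_pos: [0.5097, -0.0093, 0.11]
ee_rot: [[0.965, -0.263, -0.006], [-0.263, -0.965, -0.001], [-0.006, 0.003, -1.0]]
wrist_force: [-0.2, 0.1, -0.3]
gripper_width: 0.004
gripper_force: 0.0
```

Call:
step_arm(targets="0 0 1.5 0;0 0 1.5 0;0 0 1.5 0;0 0 1 0;0 0 0.3 0;0 0 0.2 0;0 0 0.2 0;0 0 0 0")

```text
time_s: 2.77
tcp_pos: [0.5121, -0.0085, 0.0511]
ee_rot: [[0.965, -0.262, 0.001], [-0.262, -0.965, 0.0], [0.001, -0.001, -1.0]]
wrist_force: [0.3, -0.0, 0.5]
gripper_width: 0.007
gripper_force: 0.0
```

Call:
step_arm(targets="0 0 0.2 0;0 0 0.2 0;0 0 0.2 0;0 0 0.2 0;0 0 0 0;0 0 0 0")

```text
time_s: 3.27
tcp_pos: [0.5122, -0.0086, 0.0428]
ee_rot: [[0.965, -0.262, 0.001], [-0.262, -0.965, 0.0], [0.001, -0.001, -1.0]]
wrist_force: [0.5, 1.3, 2.6]
gripper_width: 0.003
gripper_force: 1.2
```

Call:
step_arm(targets="0 0 0.1 0;0 0 0.1 0;0 0 0.1 0;0 0 0.1 0;0 0 0.1 0;0 0 0.1 0;0 0 0 0;0 0 0 0;0 0 0 0")

```text
time_s: 4.02
tcp_pos: [0.5123, -0.0086, 0.0369]
ee_rot: [[0.965, -0.262, 0.001], [-0.262, -0.965, 0.0], [0.001, -0.001, -1.0]]
wrist_force: [1.2, 1.3, 5.6]
gripper_width: 0.003
gripper_force: 2.5
```

Call:
step_arm(targets="0 0 -0.5 0;0 0 -1.5 0;0 0 -2.5 0;0 0 -2.5 0;0.6 2.2 0 0;0.9 2.9 0 0;0.9 2.9 0 0;0.9 2.9 0 0;0.9 2.9 0 0;0.9 2.9 0 0;0.9 2.9 0 0;0.9 2.9 0 0")

```text
time_s: 5.02
tcp_pos: [0.5169, -0.245, 0.1055]
ee_rot: [[0.965, -0.263, -0.005], [-0.263, -0.965, 0.001], [-0.005, -0.0, -1.0]]
wrist_force: [0.1, -0.6, -0.7]
gripper_width: 0.007
gripper_force: 0.0
```

Run:
```python
from station import cams,sense
from h import *
print(sense()['tcp_pos'])
a=cams.capture('top')['frame'];c=cams.capture('side')
o=[cv2.resize(a[170:250,210:310],(390,312)),]
u,v=proj(c,(.511,-.009,.03)).astype(int);u2,v2=proj(c,(.5195,-.244,.04)).astype(int);print(u,v,u2,v2)
x=c['frame'][v2-40:v2+60,u-60:u2+60] if u<u2 else c['frame'][v-60:v+60,u2-60:u+60]
o.append(cv2.resize(x,(400,312)));cv2.imwrite('pics/a2.png',np.hstack(o))
```

```text
[ 0.5169113 -0.2450298  0.1054908]
272 193 303 170
```

View pics/a2.png

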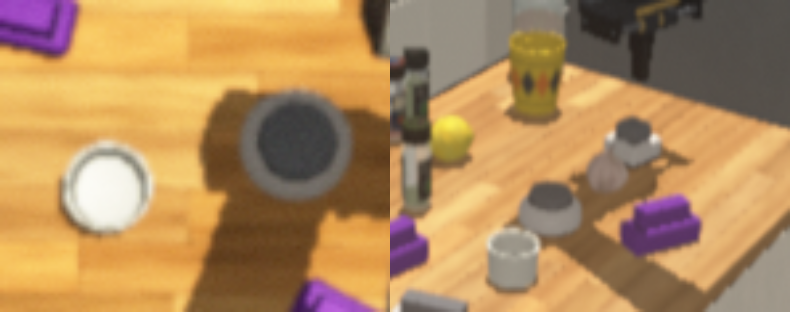

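The round switch stands in place with its cap down, visibly lower than the square's at (635,135) of the right panel. The finger is over the square switch and nothing was disturbed. Next I press the square one.

Call:
step_arm(targets="0 0 1.5 0;0 0 1.5 0;0 0 1.5 0;0 0 0.6 0;0 0 0.3 0;0 0 0.2 0;0 0 0.2 0;0 0 0.2 0;0 0 0.2 0;0 0 0 0;0 0 0 0")

```text
time_s: 6.03
tcp_pos: [0.5196, -0.2439, 0.0452]
ee_rot: [[0.965, -0.262, 0.001], [-0.262, -0.965, -0.0], [0.001, -0.0, -1.0]]
wrist_force: [-0.6, 1.0, 3.0]
gripper_width: 0.009
gripper_force: 1.2
```

Call:
step_arm(targets="0 0 0.1 0;0 0 0.1 0;0 0 0.1 0;0 0 0.1 0;0 0 0.1 0;0 0 0.1 0;0 0 0.1 0;0 0 0.1 0;0 0 0.1 0;0 0 0 0;0 0 0 0;0 0 0 0")

```text
time_s: 7.03
tcp_pos: [0.5195, -0.244, 0.0361]
ee_rot: [[0.965, -0.262, 0.001], [-0.262, -0.965, -0.0], [0.001, 0.0, -1.0]]
wrist_force: [0.9, 3.8, 6.7]
gripper_width: 0.006
gripper_force: 3.1
```

Call:
step_arm(targets="0 0 -0.5 0;0 0 -1.5 0;0 0 -2.5 0;0 0 -2.5 0;-0.6 -1.5 0 0;-1.2 -3.2 0 0;-1.2 -3.2 0 0;-1.2 -3.2 0 0;-1.2 -3.2 0 0;-1.2 -3.2 0 0;-1.2 -3.2 0 0;-1.2 -3.2 0 0")

```text
time_s: 8.03
tcp_pos: [0.4936, 0.0111, 0.105]
ee_rot: [[0.965, -0.263, -0.002], [-0.263, -0.965, -0.001], [-0.002, 0.001, -1.0]]
wrist_force: [0.3, 0.6, 0.3]
gripper_width: 0.006
gripper_force: 0.0
```

Call:
step_arm(targets="-1.2 -3.2 0 0;-1.2 -3.2 0 0;-1.2 -3.2 0 0;-1.2 -3.2 0 0;-1.2 -3.2 0 0;-1.2 -3.2 0 0;-1.2 -3.2 0 0;-1.2 -3.2 0 0;-0.6 -1.5 0 0;0 0 0 0;0 0 0 0")

```text
time_s: 8.95
tcp_pos: [0.4671, 0.2981, 0.1047]
ee_rot: [[0.965, -0.262, -0.002], [-0.262, -0.965, -0.002], [-0.001, 0.002, -1.0]]
wrist_force: [-0.5, -0.3, 0.1]
gripper_width: 0.005
gripper_force: 0.0
```

Run:
```python
from station import cams,sense
from h import *
print(sense()['tcp_pos'])
a=cams.capture('top')['frame'];c=cams.capture('side')
u,v=proj(c,(.468,.2985,.05)).astype(int)
cv2.imwrite('pics/a3.png',np.hstack([cv2.resize(a[160:260,280:400],(384,320)),cv2.resize(c['frame'][v-50:v+50,u-60:u+60],(384,320))]))
```

```text
[0.46707159 0.29806736 0.10470558]
```

View pics/a3.png

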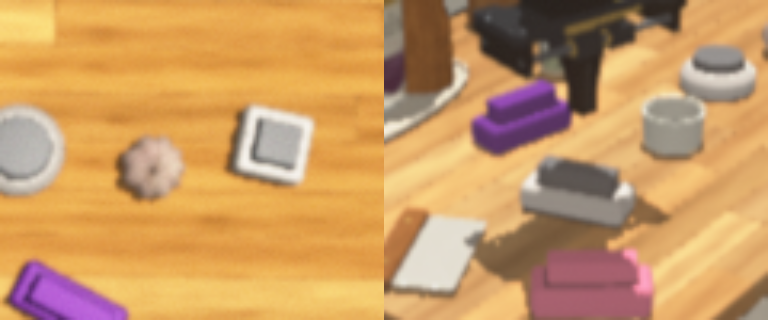

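The left panel shows the round switch, garlic and square switch at (275,142) unmoved. The right panel shows the finger above the long switch. I press it now.

Call:
step_arm(targets="0 0 1.5 0;0 0 1.5 0;0 0 1.5 0;0 0 0.6 0;0 0 0.3 0;0 0 0.2 0;0 0 0.2 0;0 0 0.2 0;0 0 0.2 0;0 0 0 0;0 0 0 0")

```text
time_s: 9.97
tcp_pos: [0.4683, 0.2987, 0.0441]
ee_rot: [[0.965, -0.262, 0.001], [-0.262, -0.965, 0.001], [0.001, -0.001, -1.0]]
wrist_force: [1.4, -1.2, 3.7]
gripper_width: 0.006
gripper_force: 1.2
```

Call:
step_arm(targets="0 0 0.1 0;0 0 0.1 0;0 0 0.1 0;0 0 0.1 0;0 0 0.1 0;0 0 0.1 0;0 0 0.1 0;0 0 0 0;0 0 0 0")

```text
time_s: 10.72
tcp_pos: [0.4681, 0.2988, 0.0369]
ee_rot: [[0.965, -0.262, 0.001], [-0.262, -0.965, 0.0], [0.001, -0.001, -1.0]]
wrist_force: [1.5, -0.9, 5.9]
gripper_width: 0.005
gripper_force: 2.6
```

Call:
step_arm(targets="0 0 -0.5 0;0 0 -1.5 0;0 0 -3 0;0 0 -3 0;0 0 -3 0;-3 0 -2 0;-3 0 0 0;-3 0 0 0;-3 0 0 0;-2 0 0 0;0 0 0 0;0 0 0 0")

```text
time_s: 11.72
tcp_pos: [0.3314, 0.3353, 0.1663]
ee_rot: [[0.965, -0.261, -0.001], [-0.261, -0.965, -0.0], [-0.001, 0.001, -1.0]]
wrist_force: [1.0, 0.2, -0.3]
gripper_width: 0.003
gripper_force: 0.0
```

Run:
```python
from station import cams
from h import *
c=cams.capture('side')['frame'];t=cams.capture('top')['frame']
cv2.imwrite('pics/a4.png',np.vstack([cv2.resize(c[140:290,190:330],(448,480)),])if 0 else np.hstack([cv2.resize(c[150:280,190:330],(420,390)),cv2.resize(t[180:250,160:260],(380,390))]))
```

```text
(no output)
```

View pics/a4.png

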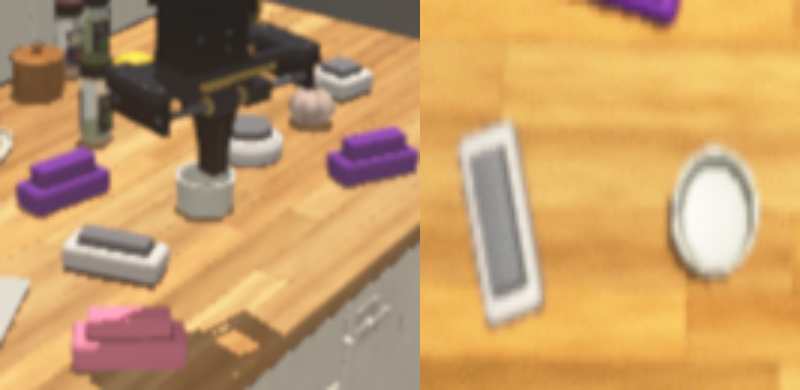

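All three grey caps are down: long at (115,240), round at (250,127) and square at (343,68) of the left panel. They sit lower than the decoys' caps. The switches and everything else stand as before, and the gripper is free in the air.

```bash
python3 -c "
from station import r
print(r.finish_job())"
```

```text
the job is handed in; nothing more can be done
None
```

I pressed the round, square and long switches down in that order, with about 7 N at most. The last pictures show all three caps down and nothing else moved. I handed the job in with the gripper clear, about 12 s into the 48 s; it returned no verdict.

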